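# Load the curing box with a tray of glued parts and start it

## Task

Gently set the loaded steel tray down on the metal feed shelf of the curing box, nose towards the opening and front grip towards you, and let go of it. Then take it by its front grip, slide it fully home into the opening, let go, and press the start button on top of the box fully down and release it. Keep the tray level so both parts stay in it, and leave the bin, the jar and the tin where they are.

Things in the scene. Friction and masses are not known exactly. Their poses are not given: they have to be found in the camera images.
- tray: Steel tray, 0.53 kg loaded: pan 120 long (x), 110 wide (y), walls 25 high. Middle handle: upright plate 60 long (x), 12 thick (y), top 62 above the underside. Front grip at its -x side, on a stem: upright plate 30 long (x), 12 thick (y), 12 to 50 above underside, ends 125 from pan's centre. Starts on the bench left or right of the box. Origin: underside of pan's centre; x away from grip.
- tray_handle (a point): Grasp point in the middle handle, over the pan's centre, 46 mm above the tray's underside; pinch across the tray's y.
- tray_grip (a point): Grasp point in the front grip, 110 mm in front of the pan's centre (-x), 38 mm above the underside; pinch across the tray's y.
- curing_box: Grey steel appliance, fixed, 200 deep, 240 wide, 150 high; turned up to 0.2 rad. Origin: bench level under the middle of its mouth; x into the box. The front grip stays outside. See slot_floor and feed_shelf for its opening and shelf.
- slot_floor (a point): Middle of the mouth's threshold on the slot floor, 50 mm above the bench. The opening is 126 wide, 72 high, 122 deep to a stop: a tray fully home has its pan's front wall flush (2 mm inside) and its centre 62 mm inside the mouth.
- feed_shelf (a point): Middle of the top of the aluminium feed shelf, 75 mm in front of the mouth, level with the slot floor. Shelf 150 long, 170 wide; two guide strips 13 high, inner faces 122 apart at the mouth, 148 at the outer end.
- start (a joint): Start button's travel in m: 0 up, 0.008 fully down; springs back, 5 N.
- start_top (a point): Middle of the start button's top: round grey button of 36 mm diameter in a black housing on the box's top, 35 mm behind the front face and 70 mm to the right seen from the robot. Press straight down.
- drawer_pull: Wooden drawer pull, 80 x 20 x 19, lying in the tray on the left of the handle (its +y). Origin: centre of underside.
- bracket: Dark steel angle bracket, 75 x 28, 20 high at one end, lying in the tray at its -y side. Origin: centre of underside.
- bin: Bystander: open grey plastic bin 130 x 110 x 60, on the side of the bench where the tray is not. Origin: centre of underside.
- jar: Bystander: glass jar with steel cap, 70 diameter, 90 high, at the back left. Origin: centre of underside.
- tin: Bystander: tin 76 diameter, 100 high, at the back right. Origin: centre of underside.

How it is judged:
On the way, in this order (a step that is already met when the one before it is completed fails the run):
1. the tray stands flat on the feed shelf, pointing into the opening, not yet home, and the fingers have let go of it (x of tray in the frame of curing_box between -0.13 and 0.02 m and y of tray in the frame of curing_box between -0.025 and 0.025 m and z of tray in the frame of curing_box between 0.044 and 0.056 m and angle between the x axis of tray and the x axis of curing_box, either way round below 0.3 rad and contact force between the fingers and tray below 0.2 N), for 0.2 s.
2. the fingers take the tray at its front grip (TCP within 40 mm of the grip point), the tray not yet home (distance between the grasp point and tray_grip below 0.04 m and contact force between the fingers and tray above 0.5 N and x of tray in the frame of curing_box below 0.04 m), for 0.05 s.
3. the tray is fully home (within 6 mm of the stop), level in the slot, and released (x of tray in the frame of curing_box above 0.056 m and y of tray in the frame of curing_box between -0.014 and 0.014 m and z of tray in the frame of curing_box between 0.044 and 0.056 m and angle between the x axis of tray and the x axis of curing_box, either way round below 0.12 rad and contact force between the fingers and tray below 0.2 N), for 0.1 s.
4. the start button is pressed fully down (at least 6.5 of 8 mm) with the tray home (value of joint start above 0.0065 m and x of tray in the frame of curing_box above 0.056 m and y of tray in the frame of curing_box between -0.014 and 0.014 m and z of tray in the frame of curing_box between 0.044 and 0.056 m and angle between the x axis of tray and the x axis of curing_box, either way round below 0.12 rad), for 0.02 s.
At the end, for the whole second after the job is handed in: The tray is at rest, fully home in the opening (within 6 mm of the stop, 14 mm sideways, 6 mm of the slot floor, aligned within 0.12 rad), with the drawer pull and the bracket lying in it, and the start button is up again (under 1.5 mm) (x of tray in the frame of curing_box above 0.056 m and y of tray in the frame of curing_box between -0.014 and 0.014 m and z of tray in the frame of curing_box between 0.044 and 0.056 m and angle between the x axis of tray and the x axis of curing_box, either way round below 0.12 rad and x of drawer_pull in the frame of tray between -0.06 and 0.06 m and y of drawer_pull in the frame of tray between -0.055 and 0.055 m and z of drawer_pull in the frame of tray between -0.002 and 0.03 m and x of bracket in the frame of tray between -0.06 and 0.06 m and y of bracket in the frame of tray between -0.055 and 0.055 m and z of bracket in the frame of tray between -0.002 and 0.03 m and value of joint start below 0.0015 m and linear speed of tray below 0.01 m/s); the robot touches nothing.
It fails at once if the tray is tipped by more than 0.4 rad (angle between tray's own z axis and vertical above 0.4 rad).
It fails at once if the tray is dropped or flung (faster than 0.5 m/s while not held) (linear speed of tray above 0.5 m/s and contact force between the fingers and tray below 0.1 N).
It fails at once if the start button is pressed before the tray is in (value of joint start above 0.004 m and x of tray in the frame of curing_box below 0.05 m).
It fails at once if the bin, the jar or the tin is moved by more than 30 mm or tipped over (distance of any of bin, jar, tin from where it was at the start of the episode above 0.03 m or angle between any of bin, jar, tin's own z axis and vertical above 0.5 rad).
It also fails if it takes over 61 s, if anything falls off the work surface, if the arm or the gripper's body presses on something with over 40 N, if the wrist force passes 120 N, or if a joint passes its speed limit or range.

## Robot

A 6-joint arm with a two-finger parallel gripper is mounted at the origin on the work surface. World frame = base frame: x ahead of the robot, y to its left, z up, the work surface at z = 0. Lengths are in m, angles in rad, forces in N, time in s.
With the tool pointing down it reaches from about 0.275 to 0.725 m from the base axis. Payload 15.9 kg.
Tool frame: the origin (TCP) lies between the finger pads, 19 mm behind the fingertips; this is the grasp point; z points along the fingers, y is the direction in which the jaws open and shut (so a half turn about z gives the same grasp; the last joint's range is limited). The gripper opens to 85 mm and grips with 20 to 120 N. Pads are 22 mm wide; open, the fingers measure 114 mm over their backs; the gripper's body (76 mm by 85 mm) begins 54 mm behind the grasp point. The pads swing forward as they close: fully open they stand 13 mm farther back than shut.
Start: joints at [-1.175, 0.213, -0.034, 1.323, 0, 1.571], TCP at [0.193, -0.461, 0.25] pointing down, gripper open.
Joint ranges: [-2.98, 2.98], [-0.74, 1.72], [-1.14, 1.35], [-2.1, 2.04], [-1.57, 1.44], [-3.14, 3.14]. Speed limits (rad/s): [1.89, 1.89, 2.39, 2.57, 3.14, 3.14].

## Interface

Orientations are given as a rotation vector (axis times angle).
In Python, from cell import status, get_image, camera_model, workorder gives the robot as it stands.
- The arm moves only by the tool carry_out, never from a script. Its argument "plan" is a list of rows, each a list of 2 entries, a list of its own where there are three numbers: the shift along the tool's x, y, z in mm, then the turn about the tool's z in degrees. In form: [[[dx, dy, dz], spin], ...]. A call has 1 to 8 rows; each row shifts and turns the commanded pose from where the row before left it, along the tool's axes as they then stand; what a row does not reach is not made up. A row lasts 1/8 s, in which the tool goes at most 62.5 mm and 10.7 degrees, less where a joint would pass 70% of its speed; a pose out of reach is approached as far as the arm can. A call with a gripper value outside its range is refused whole. "grip" is the gripper's target within -1 to 1 (fully open at 1, half-way at 0, shut at -1), set as the call begins (left out, the last holds). The fingers move at their own pace and stop on an object; "force" is the grip in N (left out, the last holds). Time passes only in rows, so rows that do not move let the fingers close. It gives the time, the measured TCP pose, the force and the opening at its end, in the units of the state.
- status.state(): the state, without advancing time (a new reading comes with each control period).
- get_image(name): name is "side" or "top"; returns the picture (400x640x3 uint8, red, green, blue); there is no depth.
- camera_model(name): a dict with "fx", "fy", "cx", "cy" (pixels), "k1" (the pictures are not rectified: a ray, as slopes to the right and down, at radius r is drawn at 1 + k1 r^2 times it, then the intrinsics apply), "extrinsics" (4x4, takes a point from camera to world coordinates). Camera axes: x right, y down, z forward; pixel columns grow to the right and rows downward; lengths in m; the calibration is good to about 2 mm. A picture is of the moment at which its call begins. camera_model takes no time and is no camera call.
- workorder.finish_job(): hands the job in, once; it reports no verdict.
The state is a dict: "t": time; "joints": joint angles; "qd": joint speeds; "joint_torque": joint torques, N m; "position": TCP position; "tool_rot": TCP orientation; "wrist_force": force on the tool from outside, world axes, zero at the start; "torque": the same for the moment, N m; "opening": finger opening in m.
Only numpy, scipy, OpenCV 4.12 (cv2) and the standard library are available. Lean on these libraries where they do the work, as an engineer would, in place of code of your own. Each camera call takes 0.05 s, during which the arm holds its last target. There are 200 camera calls.

## Working session

There is one attempt and no reset: what is moved stays moved. The work goes in short steps, Python scripts to look and compute and a tool call to move; the robot and the scene stay as the last step left them, time stands still between calls to the robot, and variables do not carry over. Pictures are saved under pics/ and viewed, about 8 in all and at most 12, crops included, and the job is handed in when it is done.

Besides the shell and the picture viewer there is one more tool, called after "Call:" as a command line: name --argument value ..., lists and objects as JSON in quotes. carry_out: Moves the arm, as the interface text tells. Its arguments: {"type":"object","properties":{"plan":{"type":"array"},"grip":{"type":"number"},"force":{"type":"number"}},"required":["plan"]}

```bash
mkdir -p pics; ls; python3 - <<'E'
from cell import status,get_image,camera_model
import cv2
print(status.state())
for n in("side","top"):
    m=camera_model(n);print(n,m)
    cv2.imwrite(f"pics/{n}0.png",cv2.cvtColor(get_image(n),cv2.COLOR_RGB2BGR))
E
```

```text
pics
{'t': 0.0, 'joints': array([-1.17498221e+00,  2.13355488e-01, -3.50692955e-02,  1.32350321e+00,
       -4.10125489e-05,  1.57079022e+00]), 'qd': array([-0.00014397, -0.00230525, -0.00054754, -0.00100295, -0.00075649,
        0.00021069]), 'joint_torque': array([ 3.07191272e-03, -6.86141539e+01,  4.87129605e+01,  1.70111196e-02,
       -1.63004715e-04,  2.64648105e-05]), 'position': array([ 0.19264251, -0.46104466,  0.24951244]), 'tool_rot': array([-3.07918757e+00, -6.17485499e-01,  4.12525729e-04]), 'wrist_force': array([1.10310519, 0.28211856, 0.13595982]), 'torque': array([ 0.0176634 ,  0.03048851, -0.03032205]), 'opening': 0.08533783466255561}
side {'fx': 403.3021444688726, 'fy': 403.3021444688726, 'cx': 320.37907629252555, 'cy': 195.9287524328991, 'k1': -0.04125776307163983, 'extrinsics': array([[-0.92624281, -0.18764501,  0.32689999,  0.20579027],
       [-0.37622077,  0.51332499, -0.77133351,  0.72951433],
       [-0.02306905, -0.83742869, -0.54605953,  0.61531814],
       [ 0.        ,  0.        ,  0.        ,  1.        ]])}
top {'fx': 399.88003527663693, 'fy': 399.88003527663693, 'cx': 319.67553259036623, 'cy': 202.37348385983523, 'k1': -0.015536750582176562, 'extrinsics': array([[ 0.00353024, -0.99353245,  0.11349365,  0.41279457],
       [-0.9999535 , -0.00452575, -0.00851511,  0.00812037],
       [ 0.00897368, -0.11345831, -0.99350223,  1.06719978],
       [ 0.        ,  0.        ,  0.        ,  1.        ]])}
```

View pics/side0.png

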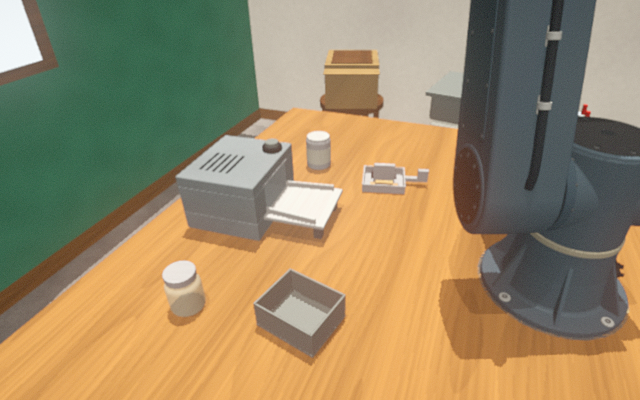

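View pics/top0.png

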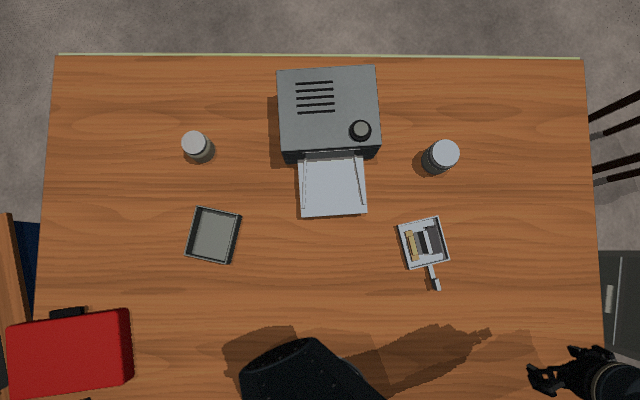

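The side and top pictures show the tray at the right of the box: top (423,243), grip at (435,283), shelf at (333,185), button at (360,130). I'll enlarge these areas.

```bash
cat > h.py <<'E'
import numpy as np,cv2
from cell import camera_model,get_image,status
def ray(n,p):
    m=camera_model(n);K=np.array([[m["fx"],0,m["cx"]],[0,m["fy"],m["cy"]],[0,0,1.]])
    u=cv2.undistortPoints(np.array([[p]],float),K,np.array([m["k1"],0,0,0.]))[0,0]
    T=m["extrinsics"];return T[:3,3],T[:3,:3]@[u[0],u[1],1]
def at_z(n,p,z):
    o,d=ray(n,p);return o+d*(z-o[2])/d[2]
def tri(a,b):
    o1,d1=ray("top",a);o2,d2=ray("side",b)
    s=np.linalg.lstsq(np.c_[d1,-d2],o2-o1,rcond=None)[0]
    p,q=o1+s[0]*d1,o2+s[1]*d2;return (p+q)/2,np.linalg.norm(p-q)
def proj(n,P):
    m=camera_model(n);T=np.linalg.inv(m["extrinsics"]);K=np.array([[m["fx"],0,m["cx"]],[0,m["fy"],m["cy"]],[0,0,1.]])
    return cv2.projectPoints(np.atleast_2d(np.array(P,float)),cv2.Rodrigues(T[:3,:3])[0],T[:3,3],K,np.array([m["k1"],0,0,0.]))[0][:,0]
def crop(im,x,y,w,h,s,out):
    c=cv2.resize(im[y:y+h,x:x+w],None,fx=s,fy=s,interpolation=cv2.INTER_CUBIC)
    for i in range(0,w,10):
        cv2.line(c,(i*s,0),(i*s,8 if i%50 else 16),(0,0,255),1)
        if i%20==0: cv2.putText(c,str(x+i),(i*s,26),0,.4,(0,0,255),1)
    for j in range(0,h,10):
        cv2.line(c,(0,j*s),(8,j*s),(0,0,255),1)
        if j%20==0: cv2.putText(c,str(y+j),(10,j*s+4),0,.4,(0,0,255),1)
    if out: cv2.imwrite(out,c)
    return c
E
python3 - <<'E'
from h import *
t=cv2.imread("pics/top0.png");s=cv2.imread("pics/side0.png")
a=crop(t,385,205,80,100,5,None);b=crop(s,355,150,80,100,5,None)
cv2.imwrite("pics/tray0.png",np.hstack([a,b]))
a=crop(t,265,115,125,110,3,None);b=crop(s,250,130,100,110,4,None)
a=cv2.resize(a,None,fx=1,fy=1)
h=max(a.shape[0],b.shape[0]);pad=lambda c:cv2.copyMakeBorder(c,0,h-c.shape[0],0,0,0)
cv2.imwrite("pics/box0.png",np.hstack([pad(a),pad(b)]))
E
```

```text
(no output)
```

View pics/tray0.png

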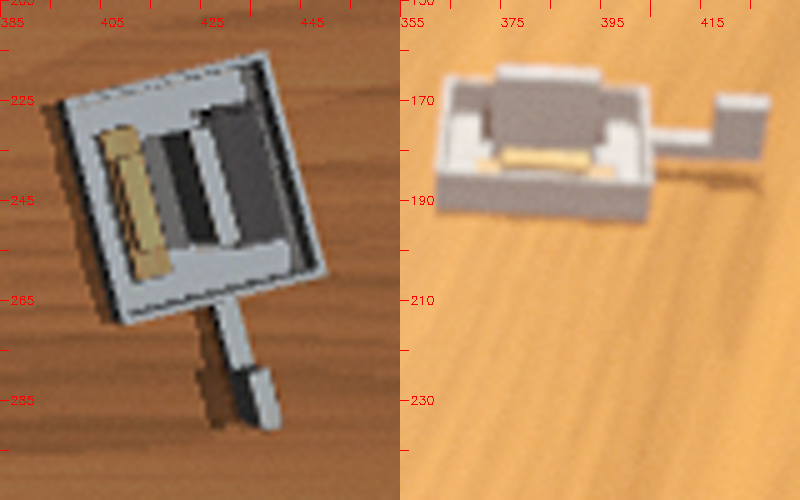

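View pics/box0.png

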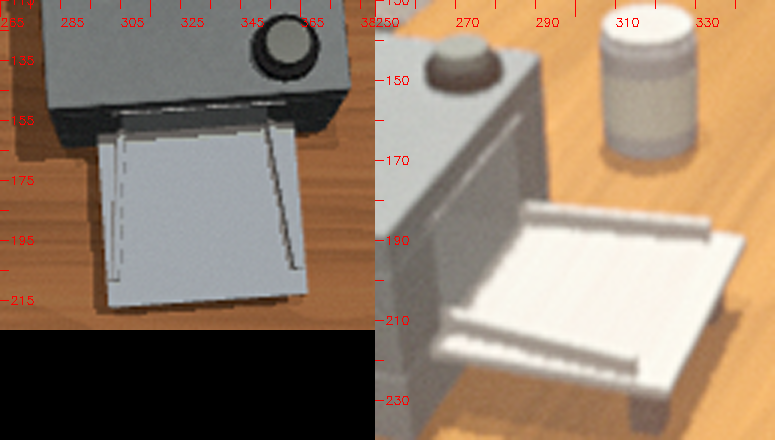

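The crops give the handle top centre at top (428.1,242.1) / side (384.8,164.6). The grip top is at (438,284.8) / (423.4,170.2). The shelf's outer corners are at (301,217.7) and (367.3,212.7) in top, (323.3,227.5) and (342.3,189) in side. Triangulating these next.

```bash
python3 - <<'E'
from h import *
np.set_printoptions(precision=4,suppress=True)
D={"handle":((428.1,242.1),(384.8,164.6)),"grip":((438,284.8),(423.4,170.2)),
"shR":((367.3,212.7),(342.25,189)),"shL":((301,217.7),(323.25,227.5)),"shLi":((298,160),(264.25,218.75)),"btn":((362.3,129),(275.75,142.5))}
for k,v in D.items(): print(k,*tri(*v))
f,n=at_z("top",(425,230.2),.062),at_z("top",(431.2,254),.062)
h=(f+n)/2; g=at_z("top",(438,284.8),.05)
print("handle",h,"len",np.linalg.norm(f-n),"yaw",np.arctan2(*(f-n)[1::-1]),"grip",g,np.linalg.norm(h[:2]-g[:2]),np.arctan2(*(h-g)[1::-1]))
c=[at_z("top",(385+x/5,205+y/5),.025) for x,y in((63,100),(267,53),(326,270),(122,322))]
print("pan",sum(c)/4,"yaw",np.arctan2(*(c[0]+c[1]-c[2]-c[3])[1::-1]))
L,R,Li,Ri=[at_z("top",p,.05) for p in((301,217.7),(367.3,212.7),(298,160),(362.7,156.3))]
e=L-R; yb=np.arctan2(*e[1::-1])-np.pi/2
print("shelf w",np.linalg.norm(e),"yaw",yb,"sides",np.arctan2(*(L-Li)[1::-1]),np.arctan2(*(R-Ri)[1::-1]))
ux=np.array([np.cos(yb),np.sin(yb)]);m=(L+R)[:2]/2+.15*ux;uy=np.array([-ux[1],ux[0]])
print("mouth",m,"btn pred",m+.035*ux-.07*uy,"btn@.165",at_z("top",(362.3,129),.165))
fr=[at_z("top",p,.15) for p in((265+50/3,115+108/3),(265+348/3,115+90/3))]
e=fr[0]-fr[1];print("box front top",fr,np.linalg.norm(e),"yaw",np.arctan2(*e[1::-1])-np.pi/2,"mid",(fr[0]+fr[1])/2)
E
```

```text
handle [ 0.4285 -0.2745  0.057 ] 2.5615103608530726e-05
grip [ 0.3217 -0.3     0.0456] 0.000490111645741132
shR [ 0.5034 -0.1226  0.0481] 0.0005480029378590234
shL [0.4899 0.047  0.0464] 0.0002727785962753748
shLi [0.6411 0.0562 0.0391] 0.0012068406157448993
btn [ 0.6832 -0.0996  0.166 ] 0.0091802472534972
handle [ 0.4286 -0.2731  0.062 ] len 0.06110033117285049 yaw 0.23230175945586015 grip [ 0.3219 -0.2987  0.05  ] 0.10971564410363678 0.23543567842469715
pan [ 0.429  -0.2725  0.025 ] yaw 0.24131820581386754
shelf w 0.1698275058458968 yaw 0.07965731182305857 sides -3.08090626862859 -3.070458660606668
mouth [ 0.6457 -0.0259] btn pred [ 0.6862 -0.0928] btn@.165 [ 0.6879 -0.098   0.165 ]
box front top [array([0.6383, 0.0897, 0.15  ]), array([ 0.6541, -0.1435,  0.15  ])] 0.23374592580744605 yaw 0.06760640160490783 mid [ 0.6462 -0.0269  0.15  ]
```

Call:
carry_out --plan '[[[0,0,0],9.2],[[39,-18.2,0],0],[[39,-18.2,0],0],[[39,-18.2,0],0],[[39,-18.2,0],0],[[39,-18.2,0],0],[[39,-18.2,0],0],[[39.5,-18.4,0],0]]' --grip 0

```text
t: 1.1
position: [0.4299, -0.2724, 0.2498]
tool_rot: [-3.12, -0.369, 0.001]
wrist_force: [-0.4, -1.3, 0.8]
opening: 0.0424
```

Call:
carry_out --plan '[[[0,0,40],0],[[0,0,40],0],[[0,0,20],0],[[0,0,0],0],[[0,0,0],0]]'

```text
t: 1.72
position: [0.4293, -0.2738, 0.1509]
tool_rot: [3.119, 0.368, 0.001]
wrist_force: [1.1, -0.2, -0.0]
opening: 0.0427
```

```bash
python3 - <<'E'
from h import *
s=status.state();print(s['t'],s['position'],s['tool_rot'],s['opening'],s['wrist_force'],s['joints'])
im=cv2.cvtColor(get_image("side"),cv2.COLOR_RGB2BGR);cv2.imwrite("pics/side1.png",im)
im2=cv2.cvtColor(get_image("top"),cv2.COLOR_RGB2BGR)
cv2.imwrite("pics/pre.png",np.hstack([crop(im,350,100,100,100,4,None),crop(im2,385,205,100,100,4,None)]))
E
```

```text
1.725 [ 0.42933372 -0.27377414  0.15088745] [3.11931320e+00 3.68430491e-01 1.08901087e-03] 0.0426981675183494 [ 1.0821816  -0.2031321  -0.03213344] [-5.67646569e-01  2.70928437e-01 -2.13298788e-01  1.08565474e+00
 -2.30094365e-05  2.33881008e+00]
```

View pics/pre.png

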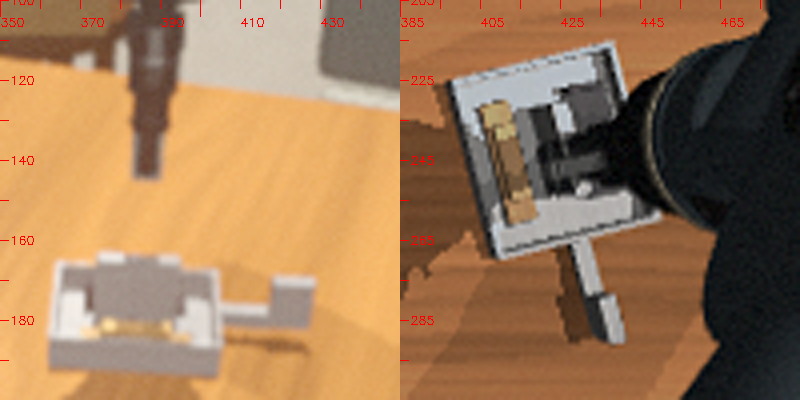

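The fingers hang in line with the handle in the side crop, at column 386. I'll descend and grasp.

Call:
carry_out --plan '[[[0,0,40],0],[[0,0,40],0],[[0,0,22],0],[[0,0,0],0],[[0,0,0],0]]'

```text
t: 2.45
position: [0.4298, -0.274, 0.0494]
tool_rot: [3.119, 0.368, 0.002]
wrist_force: [1.0, -0.4, 1.2]
opening: 0.043
```

Call:
carry_out --plan '[[[0,0,0],0],[[0,0,0],0],[[0,0,0],0],[[0,0,0],0],[[0,0,0],0]]' --grip -1 --force 60

```text
t: 3.08
position: [0.4295, -0.2736, 0.049]
tool_rot: [3.119, 0.369, 0.002]
wrist_force: [-1.4, 3.3, 9.5]
opening: 0.0115
```

Call:
carry_out --plan '[[[0,0,-10],0],[[0,0,-20],0],[[0,0,-30],0],[[0,0,-30],0],[[0,0,-20],0],[[0,0,0],0],[[0,0,0],0]]'

```text
t: 3.95
position: [0.4285, -0.2733, 0.1572]
tool_rot: [-3.119, -0.369, 0.001]
wrist_force: [-1.4, -0.3, -6.6]
opening: 0.0113
```

```bash
python3 - <<'E'
from h import *
s=status.state();print(s['t'],s['position'],s['tool_rot'],s['opening'],s['wrist_force'])
im=cv2.cvtColor(get_image("side"),cv2.COLOR_RGB2BGR)
im2=cv2.cvtColor(get_image("top"),cv2.COLOR_RGB2BGR)
cv2.imwrite("pics/lift.png",np.hstack([crop(im,340,90,100,110,4,None),crop(im2,385,195,100,110,4,None)]))
E
```

```text
3.95 [ 0.42854906 -0.27325817  0.15723175] [-3.11922154e+00 -3.68515767e-01  1.42886610e-03] 0.011304492437872949 [-1.43419181 -0.34835021 -6.58604148]
```

View pics/lift.png

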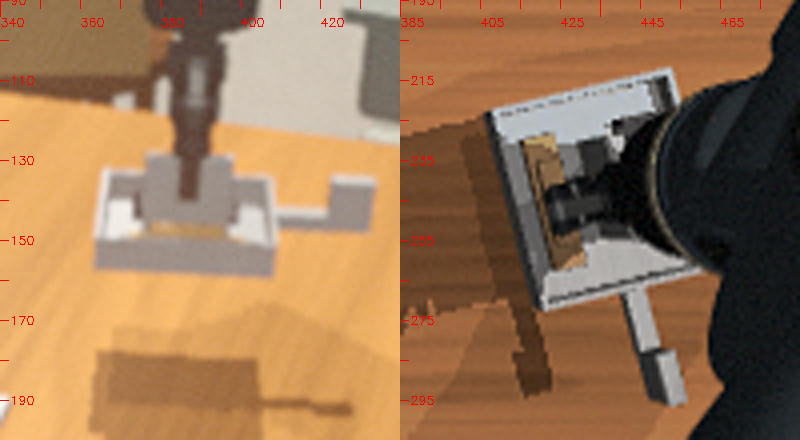

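The tray is lifted level (opening 11.3 mm, about 6 N of load) with both parts in it. Next I'll carry it over the shelf.

Call:
carry_out --plan '[[[0,0,0],1.5],[[0,0,0],2.5],[[0,0,0],2.5],[[0,0,0],2],[[0,0,0],0.8],[[0,0,0],0]]'

```text
t: 4.8
position: [0.429, -0.2735, 0.1579]
tool_rot: [-3.139, -0.115, 0.0]
wrist_force: [-0.8, 0.8, -6.3]
opening: 0.011
```

Call:
carry_out --plan '[[[4,-6,0],0],[[8,-12,0],0],[[12,-18,0],0],[[15,-22,0],0],[[15,-22,0],0],[[15,-22,0],0],[[15,-22,0],0],[[15,-22,0],0]]'

```text
t: 5.8
position: [0.5177, -0.1189, 0.158]
tool_rot: [-3.139, -0.116, -0.0]
wrist_force: [1.3, -0.2, -5.9]
opening: 0.0113
```

Call:
carry_out --plan '[[[15,-22,0],0],[[14,-20,0],0],[[12,-18,0],0],[[9,-13,0],0],[[5.8,-8.2,0],0],[[2,-3,0],0],[[0,0,0],0],[[0,0,0],0]]'

```text
t: 6.8
position: [0.5684, -0.033, 0.158]
tool_rot: [3.139, 0.114, -0.0]
wrist_force: [0.3, 0.1, -6.9]
opening: 0.0111
```

```bash
python3 - <<'E'
from h import *
s=status.state();print(s['t'],s['position'],s['tool_rot'],s['opening'],s['wrist_force'])
im=cv2.cvtColor(get_image("side"),cv2.COLOR_RGB2BGR)
im2=cv2.cvtColor(get_image("top"),cv2.COLOR_RGB2BGR)
cv2.imwrite("pics/over.png",np.hstack([crop(im,240,90,120,150,3,None),crop(im2,265,115,130,150,3,None)]))
E
```

```text
6.8 [ 0.56839397 -0.03295755  0.15802751] [ 3.13941900e+00  1.13578147e-01 -2.16836355e-04] 0.011099777275575776 [ 0.27595469  0.05201831 -6.87058888]
```

View pics/over.png

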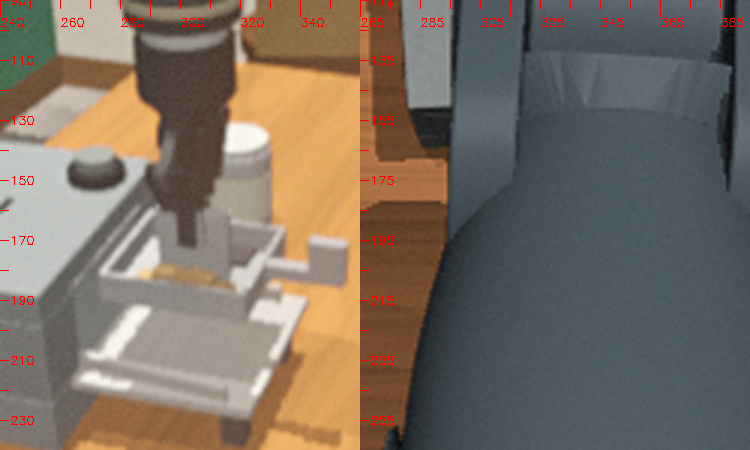

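The tray hangs centred between the guides, clear of the box. I'll lower it gently.

Call:
carry_out --plan '[[[0,0,10],0],[[0,0,15],0],[[0,0,14],0],[[0,0,8],0],[[0,0,4],0],[[0,0,2],0],[[0,0,0],0]]'

```text
t: 7.78
position: [0.5688, -0.0325, 0.1052]
tool_rot: [3.14, 0.115, 0.001]
wrist_force: [-0.1, 0.1, -6.2]
opening: 0.0113
```

Call:
carry_out --plan '[[[0,0,1.5],0],[[0,0,1.5],0],[[0,0,1],0],[[0,0,1],0],[[0,0,0],0]]'

```text
t: 8.4
position: [0.5685, -0.0325, 0.0999]
tool_rot: [-3.139, -0.115, 0.0]
wrist_force: [-0.8, 0.2, -6.0]
opening: 0.0107
```

Call:
carry_out --plan '[[[0,0,0.7],0],[[0,0,0.7],0],[[0,0,0],0]]'

```text
t: 8.78
position: [0.5686, -0.0325, 0.0991]
tool_rot: [3.14, 0.114, 0.001]
wrist_force: [-4.1, 0.1, 4.6]
opening: 0.0111
```

It's standing on the shelf (force now +4.6 N). I'll release and rise.

Call:
carry_out --plan '[[[0,0,0],0],[[0,0,0],0],[[0,0,0],0],[[0,0,0],0],[[0,0,0],0]]' --grip 0

```text
t: 9.4
position: [0.5686, -0.0325, 0.0986]
tool_rot: [-3.139, -0.114, -0.0]
wrist_force: [0.7, 0.6, -0.7]
opening: 0.0426
```

Call:
carry_out --plan '[[[0,0,-15],0],[[0,0,-30],0],[[0,0,-30],0],[[0,0,0],0]]'

```text
t: 9.9
position: [0.57, -0.0326, 0.1768]
tool_rot: [3.139, 0.114, 0.007]
wrist_force: [0.0, 0.3, -0.7]
opening: 0.0425
```

```bash
python3 - <<'E'
from h import *
s=status.state();print(s['t'],s['position'],s['tool_rot'],s['opening'],s['wrist_force'])
im=cv2.cvtColor(get_image("side"),cv2.COLOR_RGB2BGR)
crop(im,240,120,130,120,5,"pics/set.png")
E
```

```text
9.9 [ 0.57004336 -0.03259701  0.17684718] [3.13902427 0.11444297 0.00737136] 0.042505813171735005 [ 0.02270105  0.28646404 -0.65867216]
```

View pics/set.png

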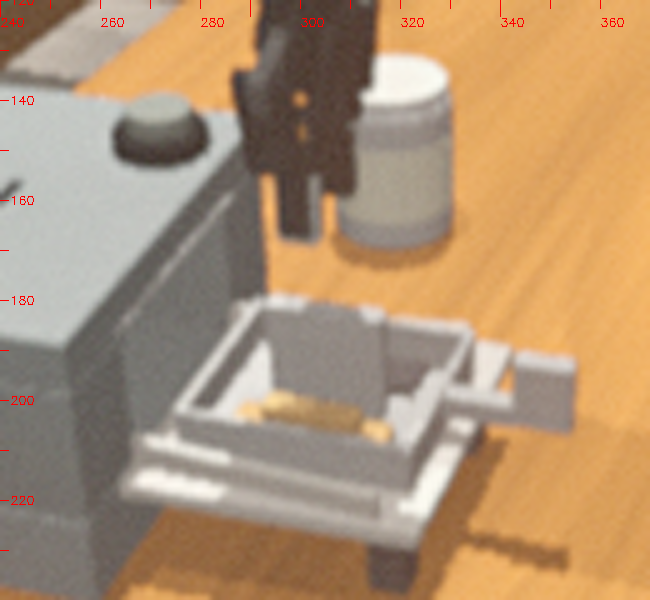

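The tray stands flat between the guides with the grip facing out at (346,195). Going to the front grip now.

Call:
carry_out --plan '[[[-20,0,0],0],[[-30,0,0],0],[[-30,0,0],0],[[-20,0,0],0],[[-10,0,0],0],[[0,0,0],0],[[0,0,0],0]]'

```text
t: 10.82
position: [0.4595, -0.0405, 0.1735]
tool_rot: [-3.139, -0.115, -0.0]
wrist_force: [-0.1, 0.5, -0.4]
opening: 0.0427
```

Call:
carry_out --plan '[[[0,0,20],0],[[0,0,30],0],[[0,0,25],0],[[0,0,12],0],[[0,0,3],0],[[0,0,0],0],[[0,0,0],0]]'

```text
t: 11.7
position: [0.4595, -0.0405, 0.0843]
tool_rot: [3.139, 0.115, 0.002]
wrist_force: [0.7, 0.1, -0.8]
opening: 0.0424
```

```bash
python3 - <<'E'
from h import *
s=status.state();print(s['t'],s['position'],s['tool_rot'],s['opening'],s['wrist_force'])
im=cv2.cvtColor(get_image("side"),cv2.COLOR_RGB2BGR)
crop(im,260,130,130,110,5,"pics/grip.png")
E
```

```text
11.7 [ 0.45947002 -0.04054739  0.08434679] [3.13936492e+00 1.14539348e-01 1.93770192e-03] 0.04241066172340695 [ 0.70922813  0.09943361 -0.75184485]
```

View pics/grip.png

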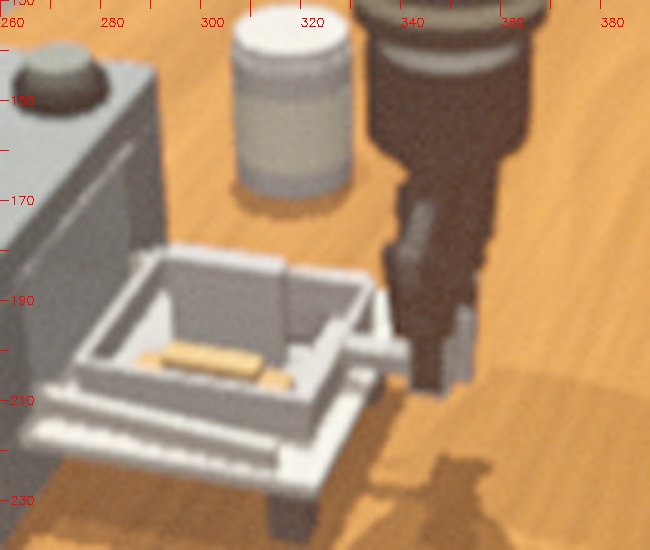

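The fingers straddle the grip plate. I'll close and slide in.

Call:
carry_out --plan '[[[0,0,0],0],[[0,0,0],0],[[0,0,0],0],[[0,0,0],0],[[0,0,0],0]]' --grip -1 --force 40

```text
t: 12.38
position: [0.459, -0.0405, 0.0839]
tool_rot: [3.139, 0.115, 0.001]
wrist_force: [-1.9, 0.2, 5.6]
opening: 0.0116
```

Call:
carry_out --plan '[[[3,0,0],0],[[7,0,0],0],[[8,0,0],0],[[8,0,0],0],[[8,0,0],0],[[4,0,0],0],[[2,0,0],0],[[0,0,0],0]]'

```text
t: 13.38
position: [0.4971, -0.0377, 0.0839]
tool_rot: [3.139, 0.114, -0.004]
wrist_force: [-17.7, -1.3, 21.4]
opening: 0.0114
```

Call:
carry_out --plan '[[[0,0,-1],0],[[0,0,0],0],[[0,0,0],0]]'

```text
t: 13.75
position: [0.4985, -0.0376, 0.0843]
tool_rot: [-3.139, -0.115, 0.001]
wrist_force: [-2.3, 0.1, -2.4]
opening: 0.0113
```

Call:
carry_out --plan '[[[4,0,0],0],[[7,0,0],0],[[8,0,0],0],[[8,0,0],0],[[7,0,0],0],[[4,0,0],0],[[2,0,0],0],[[0,0,0],0]]'

```text
t: 14.75
position: [0.539, -0.0346, 0.0847]
tool_rot: [-3.139, -0.115, -0.001]
wrist_force: [0.4, -0.2, -4.2]
opening: 0.0112
```

Call:
carry_out --plan '[[[4,0,0],0],[[8,0,0],0],[[10,0,0],0],[[10,0,0],0],[[8,0,0],0],[[4,0,0],0],[[2,0,0],0],[[0,0,0],0]]'

```text
t: 15.75
position: [0.5848, -0.0313, 0.0847]
tool_rot: [-3.139, -0.114, -0.001]
wrist_force: [0.5, 0.7, -5.1]
opening: 0.0115
```

Call:
carry_out --plan '[[[2,0,0],0],[[2,0,0],0],[[2,0,0],0],[[0,0,0],0]]'

```text
t: 16.25
position: [0.5908, -0.0309, 0.0846]
tool_rot: [-3.139, -0.115, -0.001]
wrist_force: [0.9, -0.0, -3.6]
opening: 0.0115
```

Call:
carry_out --plan '[[[2,0,0],0],[[2,0,0],0],[[2,0,0],0],[[0,0,0],0]]'

```text
t: 16.75
position: [0.5969, -0.0304, 0.0846]
tool_rot: [-3.139, -0.115, -0.001]
wrist_force: [0.5, -0.2, -4.4]
opening: 0.0116
```

Call:
carry_out --plan '[[[1.5,0,0],0],[[1.5,0,0],0],[[0,0,0],0]]'

```text
t: 17.12
position: [0.5989, -0.0304, 0.0844]
tool_rot: [3.139, 0.114, -0.002]
wrist_force: [-7.0, -1.8, -2.6]
opening: 0.0113
```

Call:
carry_out --plan '[[[1,0,0],0],[[0,0,0.5],0],[[0,0,0],0]]'

```text
t: 17.5
position: [0.5988, -0.0305, 0.0839]
tool_rot: [3.139, 0.114, -0.005]
wrist_force: [-15.4, -3.2, 6.2]
opening: 0.0117
```

The stop is reached: no further travel, and the force is rising. I'll relax the push, release and check.

Call:
carry_out --plan '[[[-1,0,0],0],[[0,0,0],0]]'

```text
t: 17.75
position: [0.5988, -0.0305, 0.084]
tool_rot: [3.139, 0.114, -0.002]
wrist_force: [-7.5, -2.2, -0.8]
opening: 0.0115
```

Call:
carry_out --plan '[[[0,0,0],0],[[0,0,0],0],[[0,0,0],0],[[0,0,0],0],[[0,0,0],0]]' --grip 0

```text
t: 18.38
position: [0.5996, -0.0302, 0.0842]
tool_rot: [3.139, 0.115, 0.0]
wrist_force: [0.7, -0.3, -0.3]
opening: 0.0425
```

Call:
carry_out --plan '[[[0,0,-20],0],[[0,0,-40],0],[[0,0,-40],0],[[0,0,-40],0],[[-30,0,-10],0],[[-30,0,0],0],[[0,0,0],0],[[0,0,0],0]]'

```text
t: 19.38
position: [0.5401, -0.0346, 0.2342]
tool_rot: [3.139, 0.114, 0.001]
wrist_force: [0.1, 0.5, 0.5]
opening: 0.0431
```

```bash
python3 - <<'E'
from h import *
s=status.state();print(s['t'],s['position'],s['tool_rot'],s['opening'],s['wrist_force'])
im=cv2.cvtColor(get_image("side"),cv2.COLOR_RGB2BGR)
crop(im,240,120,130,120,5,"pics/home.png")
np.set_printoptions(precision=4,suppress=True)
ux=np.array([np.cos(.073),np.sin(.073)]);uy=np.array([-ux[1],ux[0]]);m=np.array([.646,-.0265])
b=m+.035*ux-.07*uy
print(b,proj("side",[*b,.165]),proj("top",[*b,.165]),proj("side",[[*(m-.048*ux),.1],[*m,.1],[*(m-.06*ux),.1]]))
for z in(.155,.16,.165,.17):print(z,at_z("top",(362.3,129),z),at_z("side",(272,141.5),z))
E
```

```text
19.375 [ 0.54010689 -0.03459844  0.23422636] [3.13948211e+00 1.14456918e-01 8.00696818e-04] 0.043106682038255593 [0.13251315 0.52673395 0.51558347]
[ 0.686  -0.0938] [[271.9945 143.3029]] [[360.4647 129.7767]] [[293.741  182.9853]
 [275.8424 180.2836]
 [298.2912 183.6723]]
0.155 [ 0.6909 -0.0992  0.155 ] [ 0.7019 -0.1219  0.155 ]
0.16 [ 0.6894 -0.0986  0.16  ] [ 0.6965 -0.1126  0.16  ]
0.165 [ 0.6879 -0.098   0.165 ] [ 0.6911 -0.1034  0.165 ]
0.17 [ 0.6864 -0.0975  0.17  ] [ 0.6857 -0.0941  0.17  ]
```

View pics/home.png

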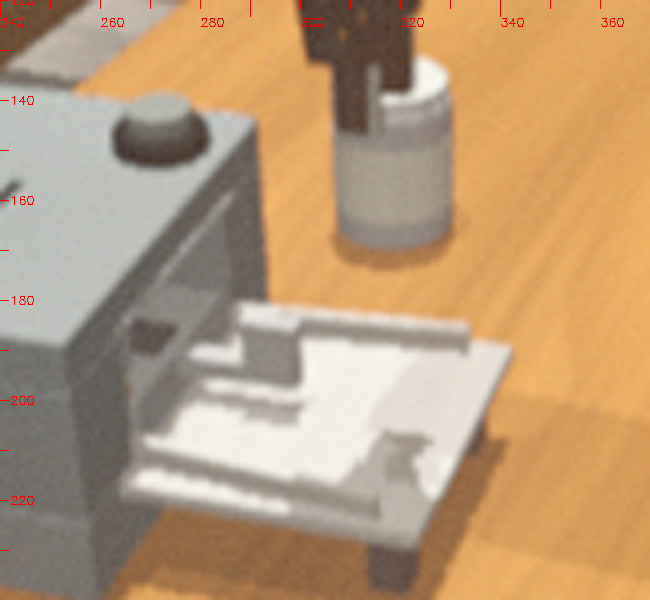

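The tray is home: the grip top is at (293.5,183.5), where (293.7,183) was predicted, and the pan is flush. Next is the button at about (0.687,-0.096), top around 0.168, with the fingers shut.

Call:
carry_out --plan '[[[15,8,0],0],[[25,13,0],0],[[30,15,0],0],[[30,15,0],0],[[25,12,0],0],[[17,8.6,0],0],[[0,0,0],0],[[0,0,0],0]]' --grip -1

```text
t: 20.42
position: [0.6865, -0.0954, 0.2336]
tool_rot: [-3.139, -0.115, 0.001]
wrist_force: [0.4, -0.2, 1.0]
opening: -0.0001
```

Call:
carry_out --plan '[[[0,0,15],0],[[0,0,15],0],[[0,0,8],0],[[0,0,3],0],[[0,0,0],0],[[0,0,0],0]]'

```text
t: 21.18
position: [0.6867, -0.0957, 0.1937]
tool_rot: [3.139, 0.114, 0.001]
wrist_force: [0.2, -0.0, -0.9]
opening: -0.0001
```

Call:
carry_out --plan '[[[0,0,3],0],[[0,0,3],0],[[0,0,2],0],[[0,0,0],0],[[0,0,0],0]]'

```text
t: 21.8
position: [0.6868, -0.0957, 0.1854]
tool_rot: [3.139, 0.115, 0.001]
wrist_force: [4.3, -0.7, 4.4]
opening: 0.0
```

Call:
carry_out --plan '[[[0,0,2],0],[[0,0,2],0],[[0,0,0],0],[[0,0,0],0]]'

```text
t: 22.3
position: [0.6869, -0.0958, 0.1842]
tool_rot: [3.139, 0.114, 0.006]
wrist_force: [-7.6, 0.4, 33.6]
opening: -0.0
```

Call:
carry_out --plan '[[[0,0,2],0],[[0,0,1],0],[[0,0,0],0],[[0,0,0],0]]'

```text
t: 22.8
position: [0.6871, -0.0958, 0.1838]
tool_rot: [3.138, 0.114, 0.01]
wrist_force: [-17.2, 2.7, 57.8]
opening: 0.0001
```

Bottomed out at tip height about 0.165. I'll rise in steps to confirm the spring travel.

Call:
carry_out --plan '[[[0,0,-7],0],[[0,0,0],0],[[0,0,0],0]]'

```text
t: 23.18
position: [0.6867, -0.0957, 0.1852]
tool_rot: [3.139, 0.114, 0.001]
wrist_force: [3.7, 0.0, 3.9]
opening: 0.0002
```

Call:
carry_out --plan '[[[0,0,-2],0],[[0,0,0],0],[[0,0,0],0]]'

```text
t: 23.55
position: [0.6865, -0.0957, 0.187]
tool_rot: [-3.139, -0.114, 0.0]
wrist_force: [3.4, -0.9, 3.7]
opening: 0.0002
```

Call:
carry_out --plan '[[[0,0,-2],0],[[0,0,0],0],[[0,0,0],0]]'

```text
t: 23.92
position: [0.6864, -0.0957, 0.189]
tool_rot: [-3.139, -0.114, 0.001]
wrist_force: [1.2, 0.7, 2.5]
opening: -0.0001
```

Call:
carry_out --plan '[[[0,0,-2],0],[[0,0,0],0],[[0,0,0],0]]'

```text
t: 24.3
position: [0.6864, -0.0956, 0.191]
tool_rot: [-3.139, -0.114, 0.001]
wrist_force: [0.9, -0.3, 2.1]
opening: -0.0001
```

Call:
carry_out --plan '[[[0,0,-2],0],[[0,0,0],0],[[0,0,0],0]]'

```text
t: 24.68
position: [0.6864, -0.0956, 0.1929]
tool_rot: [-3.139, -0.115, 0.001]
wrist_force: [0.1, 0.1, 0.2]
opening: 0.0002
```

The spring force runs from 0.184 to about 0.192, i.e. the full 8 mm, so the press was complete. I'll back away and do a final check.

Call:
carry_out --plan '[[[0,0,-20],0],[[0,0,-40],0],[[-20,0,-20],0],[[-40,30,0],0],[[-50,35,0],0],[[-40,30,0],0],[[-20,10,0],0],[[0,0,0],0]]'

```text
t: 25.68
position: [0.5236, -0.2136, 0.2736]
tool_rot: [3.139, 0.112, 0.001]
wrist_force: [0.5, 1.4, -0.5]
opening: -0.0001
```

Call:
carry_out --plan '[[[-30,40,0],0],[[-30,40,0],0],[[-30,40,0],0],[[-20,20,0],0],[[0,0,0],0],[[0,0,0],0]]'

```text
t: 26.42
position: [0.426, -0.3598, 0.2729]
tool_rot: [-3.139, -0.115, -0.0]
wrist_force: [1.3, 0.3, 0.4]
opening: 0.0001
```

```bash
python3 - <<'E'
from h import *
s=status.state();print(s['t'],s['position'],s['wrist_force'])
a=cv2.cvtColor(get_image("side"),cv2.COLOR_RGB2BGR);b=cv2.cvtColor(get_image("top"),cv2.COLOR_RGB2BGR)
cv2.imwrite("pics/end.png",np.hstack([crop(a,240,110,100,130,4,None),crop(b,265,100,100,130,4,None)]))
E
```

```text
26.425 [ 0.42599048 -0.35984678  0.27293633] [1.27176926 0.32944326 0.38717242]
```

View pics/end.png

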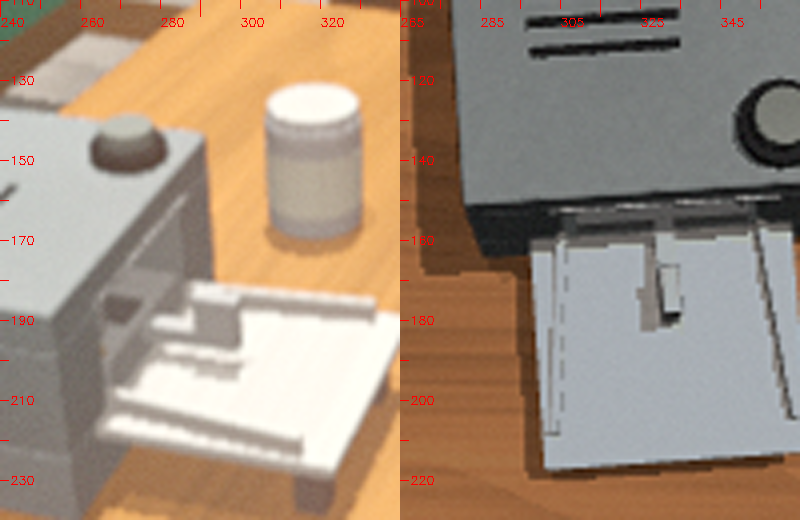

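The pan is home with only the grip outside (top (331,173), on the shelf's midline), and the button is up at side (271,142), as at the start. Handing in.

```bash
python3 -c "
from cell import workorder;print(workorder.finish_job())"
```

```text
the job is handed in; nothing more can be done
None
```

I carried out the whole sequence in about 26 s and handed the job in. It reported no verdict.

- **Placing:** I set the tray down on the feed shelf by its middle handle and let go. The picture afterwards showed it flat between the guides.
- **Sliding home:** I took it by the front grip and pushed it in until it met the stop, after about 140 mm of travel. The push force then rose to about 15 N with no more movement. Early in the slide the upward force on the tool reached 21 N, so I raised the tool 1 mm and it slid freely.
- **Tray at the end:** The pan is inside and the front grip sits where a fully home tray should have it, to within 1 pixel. The parts can't be seen inside the box; they were last seen lying in the tray on the shelf, and I kept it level after that.
- **Start button:** I pressed it to its end stop, with force rising to 58 N. The spring force while backing off covered about 8 mm, which is the full travel. The last picture shows the button up again.
- **Bystanders:** The last picture shows the tin undisturbed. I did not check the bin and the jar again, but the arm's path stayed well clear of both.

The measured heights came out 2 to 5 mm lower than the sizes given in the task. I took this as calibration error and set the final heights by contact force.

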